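# Dock the hydrometer sample and hold the stem tweezers at the marked gap

### The arm

A 6-joint arm with a two-finger parallel gripper is mounted at the origin on the work surface. World frame = base frame: x ahead of the robot, y to its left, z up, the work surface at z = 0. Lengths are in m, angles in rad, forces in N, time in s.
With the tool pointing down it reaches from about 0.35 to 0.975 m from the base axis. Payload 7.1 kg.
Tool frame: the origin (TCP) lies midway between the tips of the shut fingers; the grasp point (between the pads) lies 19 mm behind it; z points along the fingers, x is the direction in which the jaws open and shut, and the axes are right-handed (so a half turn about z gives the same grasp; the last joint's range is limited). The gripper opens to 88 mm and grips with 3 to 60 N. Pads are 20 mm wide; open, the fingers measure 115 mm over their backs; the gripper's body (75 mm by 178 mm) begins 61 mm behind the grasp point.
Start: joints at [-0.019, 0.423, 1.63, -0, 1.089, -0.019], TCP at [0.625, 0, 0.223] pointing down, gripper open.
Joint ranges: [-3, 3], [-0.9, 2.11], [0.09, 2.58], [-1.31, 4.45], [0.11, 2.69], [-2.54, 2.54]. Speed limits (rad/s): [2.39, 2.39, 3.01, 3.14, 3.14, 3.14].

### API

Orientations are given as a unit quaternion [w, x, y, z].
In Python, from station import move_pose, movel, movej, command_gripper, wait, inverse_kinematics, read_camera, camera_info, MotionError, job_done, get_time, get_joint_pos, get_qvel, get_effort, get_tcp_pos, get_ee_rot, get_ft_force, get_ft_torque, get_grip_width gives the robot as it stands. Calls block until the motion is done:
- move_pose(position, orientation): joint-space move of the TCP to a pose.
- movel(position, frame=None, v=0.15, until_force=None): straight line of the TCP; frame=None keeps the orientation; v is the mean speed in m/s. With until_force (N) it stops when the force on the tool has changed by that much, and returns True; else False.
- movej(angles): joint-space move.
- command_gripper(opening): opening from 0.0 (shut) to 1.0 (fully open); the grip force is fixed at half the most; returns when the fingers have stopped.
- wait(seconds).
- inverse_kinematics(position, orientation): joint angles nearest the present ones, or None.
- read_camera(name): name is "scene" or "side" or "wrist"; returns the picture (384x512x3 uint8, red, green, blue); there is no depth.
- camera_info(name): a dict with "intrinsics" (3x3 intrinsics, pixels), "T" (4x4, takes a point from camera to world coordinates); the wrist camera has in their place "tool_from_camera" (4x4, takes a point from camera to tool coordinates, whose origin is the TCP and whose axes are the tool frame's). Camera axes: x right, y up, looking along -z (the intrinsics and any distortion apply to the point x, -y, -z); pixel columns grow to the right and rows downward; lengths in m; the calibration is good to about 2 mm. A picture is of the moment at which its call begins: read the wrist's pose just before it. camera_info takes no time and is no camera call.
A pose or a line that the arm cannot do raises MotionError and nothing moves.
- job_done(): hands the job in, once; it reports no verdict.
Readings, each from a call of its own:
- get_time(): time.
- get_joint_pos(): joint angles.
- get_qvel(): joint speeds.
- get_effort(): joint torques, N m.
- get_tcp_pos(): TCP position.
- get_ee_rot(): TCP orientation.
- get_ft_force(): force on the tool from outside, world axes, zero at the start.
- get_ft_torque(): the same for the moment, N m.
- get_grip_width(): opening from 0.0 (shut) to 1.0 (fully open).
Only numpy, scipy, OpenCV 4.12 (cv2) and the standard library are available. Lean on these libraries where they do the work, as an engineer would, in place of code of your own. Each camera call takes 0.05 s, during which the arm holds its last target.

### The job

Push the sample carrier along its rail until it clicks into the station, so that the hydrometer stem stands between the open tips of the bench tweezers. Then squeeze the sprung tweezers by their finger pads until the pin on the far leaf lines up with the ridge of the brass rider on the gap bar, the stem standing free between the tips, and hold that gap steady: the program finishes while still squeezing, with nothing let go. Leave the bottles, glass and other things on the bench where they are.

Things in the scene. Friction and masses are not known exactly. Their poses are not given: they have to be found in the camera images.
- fixture: the hydrometer reading station, fixed to the bench: an aluminium rail (50 mm wide, 560 mm long, top 20 mm above the bench) with sprung tweezers on a post at its +y end. Origin on the bench, directly below the place where the stem must stand. +y runs along the rail from the carrier's parking end towards the tweezers' post; +x is across it, away from the robot; z up. The rail's heading differs from run to run
- carrier (a joint): travel of the carrier along the rail's +y (m). The station is at 0.180; the end stop is at 0.185. It starts anywhere from 0 to 0.08. It slides with about 1.5 N of friction; a sprung ball gives about 6 N of resistance in the last 12 mm before the station and then drops into the detent, which holds the carrier at 0.180
- fin (a point): the carrier's upright black grip fin, 14 mm thick across the rail (x), 34 mm long along it (y), its top 85 mm above the bench and the carrier's deck at 40 mm. This point is on its centre line, 68 mm above the bench, 78 mm behind (-y of) the hydrometer stem. The carrier is a grey plate 64 x 145 x 10 mm with a 38 mm glass bottle in a cup, up to 95 mm above the bench
- stem (a point): the white hydrometer stem, 6 mm thick, standing up out of the bottle on the carrier to 149 mm above the bench; rigid with the carrier. This point is on its axis, 118 mm above the bench, level with the middle of the tweezers' leaves
- grip (a point): where to squeeze the tweezers: fixed point midway between the two leaves at their ribbed finger pads (36 mm long along y, 18 mm tall, middle 118 mm above the bench, top at 127 mm), 53 mm to the +y of where the stem must stand. Over the backs of the pads the tweezers measure 52 mm when relaxed, about 29 to 40 mm at the mark. Squeeze along the fixture's x
- leaf_near: the tweezers' leaf on the robot's side: a steel strip 3 mm thick, 18 mm tall, 179 mm long, running along its own -y from the bow. Origin on its bow end, 168 mm to the +y of where the stem must stand, 118 mm above the bench; x is across the leaf, towards the other leaf. Both leaves spring open by themselves; each takes roughly 1.5 N at the finger pads to begin closing and 6 to 9 N at the mark. The tips are pointed at -y and stand open towards the carrier
- leaf_far: the other leaf, away from the robot, the same size; origin on its bow end, 19 mm from that of the near leaf; -x of its frame is towards the near leaf
- near_tip (a point): middle of the near leaf's thickness near its tip, 168 mm from its bow end (11 mm short of the very end), where the stem must stand between the tips. x as the leaf's
- far_tip (a point): the same point on the far leaf. With the tweezers relaxed the two tip points are 53 mm apart
- rider_mark (a point): the gap mark: the ridge on top of a brass rider (8 mm wide, 11 mm long) clamped on a thin steel bar that is fixed to the near leaf and crosses over the far leaf near the tips, 150 mm from the bow. Point on the ridge's top, 141 mm above the bench. x along the bar, from near leaf to far leaf. The rider is set 21 to 35 mm from the near leaf, differently in each run, and stays where it is set
- pin (a point): top of a small dark upright pin, 3 mm thick, on the far leaf, 160 mm from its bow, 141 mm above the bench. Relaxed it is 16 mm or more beyond the rider (its +x side); squeezing the leaves brings it back to the rider. The tweezers are at the marked gap when pin and ridge are at the same x along the bar; the pin then stands beside the bar, on the tips' side of the rider. At the bar the leaves close 1.4 mm for each 1 mm at the finger pads
- corked_bottle: bystander: clear glass bottle with a wooden stopper, 68 mm across, 213 mm tall; loose, origin at the centre of its underside
- capped_small: bystander: amber sample bottle with a white cap, 44 mm across, 85 mm tall; loose, origin at the centre of its underside
- capped_large: bystander: green-glass sample bottle with a white cap, 60 mm across, 120 mm tall; loose, origin at the centre of its underside
- nosing_glass: bystander: stemmed tasting glass, foot 60 mm, bowl 66 mm across, 118 mm tall; loose, origin at the centre of its underside
- black_dish: bystander: small black dish, 64 mm across, 20 mm tall; loose, origin at the centre of its underside
- bung: bystander: rubber bung, 34 mm across, 28 mm tall; loose, origin at the centre of its underside
- pen: bystander: pen lying flat, 127 mm long, 9 mm thick; loose, origin at the centre of its underside

How it is judged:
On the way, in this order (a step that is already met when the one before it is completed fails the run):
1. the carrier rests in the station's detent with the tweezers still open (value of joint carrier between 0.177 and 0.183 m and x of far_tip in the frame of near_tip above 0.044 m), for 0.2 s.
2. the fingers squeeze both leaves to the marked gap and keep it (x of pin in the frame of rider_mark between -0.0025 and 0.0025 m and contact force between the fingers and leaf_near above 0.5 N and contact force between the fingers and leaf_far above 0.5 N and value of joint carrier between 0.177 and 0.183 m), for 0.5 s.
At the end, for the whole second after the job is handed in: Through the last second: carrier within 3 mm of its detent, fingers pressing both leaves, pin in line with the rider's ridge along the bar to 2.5 mm, leaves still (under 0.06 rad/s), stem clear between the tips (its axis over 5.5 mm from the middle of each leaf) (all of step 2 and angular speed of each of leaf_near, leaf_far below 0.06 rad/s and x of stem in the frame of near_tip above 0.0055 m and x of stem in the frame of far_tip below -0.0055 m); the arm keeps its last pose, push and grip.
It fails at once if a bystander was moved more than 25 mm or tipped over (distance of any of corked_bottle, capped_small, capped_large, nosing_glass, black_dish, bung, pen from where it was at the start of the episode above 0.025 m or angle between any of corked_bottle, capped_small, capped_large, nosing_glass, black_dish, bung, pen's own z axis and vertical above 0.5 rad).
It also fails if it takes over 45 s, if anything falls off the work surface, if the arm or the gripper's body presses on something with over 40 N, if the wrist force passes 120 N, or if a joint passes its speed limit or range.

## Working session

There is one attempt and no reset: what is moved stays moved. The work goes in short steps, each a Python script; the robot and the scene stay as the last script left them, time stands still between calls to the robot, and variables do not carry over. Pictures are saved under pics/ and viewed, and the job is handed in when it is done.

```bash
ls; mkdir -p pics; python3 - <<'E'
from station import *
import cv2
for n in("scene","side","wrist"):
    cv2.imwrite(f"pics/a_{n}.png",read_camera(n)[:,:,::-1]); print(n,camera_info(n))
print(get_time(),get_tcp_pos(),get_ee_rot(),get_grip_width())
E
```

```text
pics
scene {'intrinsics': array([[416.23101223,   0.        , 246.29889621],
       [  0.        , 416.23101223, 195.6312293 ],
       [  0.        ,   0.        ,   1.        ]]), 'T': array([[-0.39779921, -0.70693809,  0.5848028 ,  1.14541339],
       [ 0.91746425, -0.30921502,  0.25029067,  0.28590838],
       [ 0.0038898 ,  0.6361011 ,  0.77159592,  0.86457598],
       [ 0.        ,  0.        ,  0.        ,  1.        ]])}
side {'intrinsics': array([[387.01001946,   0.        , 258.03769278],
       [  0.        , 387.01001946, 190.96167105],
       [  0.        ,   0.        ,   1.        ]]), 'T': array([[-6.67883975e-01,  4.69242794e-01, -5.77704247e-01,
         1.70159405e-01],
       [-7.44265076e-01, -4.20353021e-01,  5.19011401e-01,
         4.28364822e-01],
       [ 7.02634446e-04,  7.76604492e-01,  6.29988070e-01,
         5.63144378e-01],
       [ 0.00000000e+00,  0.00000000e+00,  0.00000000e+00,
         1.00000000e+00]])}
wrist {'intrinsics': array([[326.91169983,   0.        , 259.55300314],
       [  0.        , 326.91169983, 188.91185706],
       [  0.        ,   0.        ,   1.        ]]), 'tool_from_camera': array([[ 9.99999430e-01,  7.06467144e-04, -8.00228777e-04,
         1.29185730e-03],
       [ 4.39893526e-04, -9.55779766e-01, -2.94083059e-01,
        -8.17392780e-02],
       [-9.72602492e-04,  2.94082539e-01, -9.55779532e-01,
        -1.62329182e-01],
       [ 0.00000000e+00,  0.00000000e+00,  0.00000000e+00,
         1.00000000e+00]])}
0.15 [6.24567979e-01 5.23137413e-05 2.22082815e-01] [-2.03015368e-05  9.99999822e-01 -5.46295331e-06 -5.96473798e-04] 0.9976378526584916
```

View pics/a_scene.png

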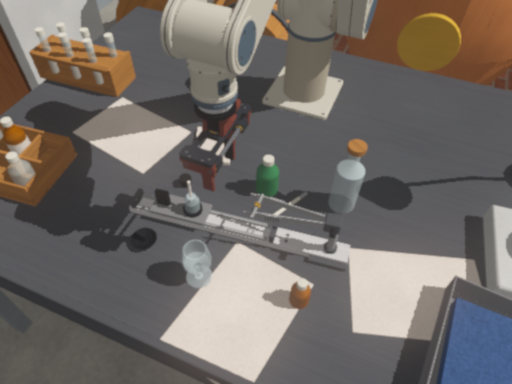

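View pics/a_side.png

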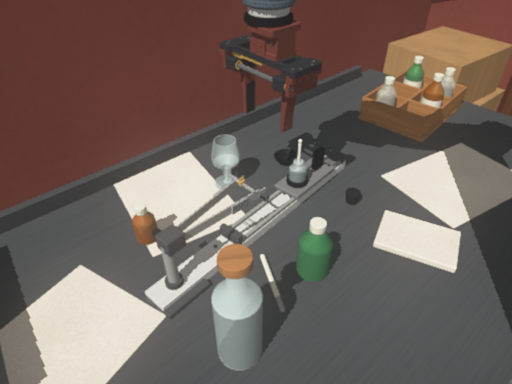

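View pics/a_wrist.png

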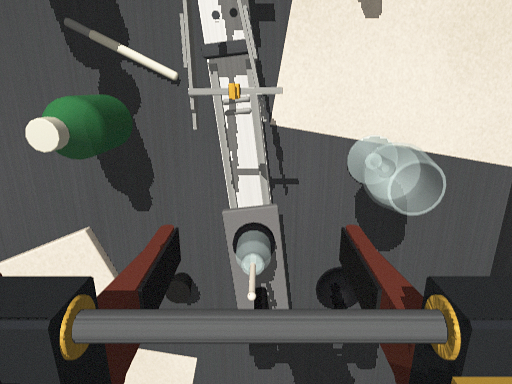

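```bash
python3 - <<'E'
import cv2
w=cv2.imread("pics/a_wrist.png");cv2.imwrite("pics/b_w.png",cv2.resize(w[0:320,160:320],None,fx=2.5,fy=2.5,interpolation=cv2.INTER_CUBIC)[:,:][:800])
s=cv2.imread("pics/a_scene.png");cv2.imwrite("pics/b_s.png",cv2.resize(s[140:280,120:360],None,fx=3.3,fy=3.3,interpolation=cv2.INTER_CUBIC))
s=cv2.imread("pics/a_side.png");cv2.imwrite("pics/b_d.png",cv2.resize(s[120:300,130:360],None,fx=3.3,fy=3.3,interpolation=cv2.INTER_CUBIC))
E
```

```text
(no output)
```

View pics/b_w.png

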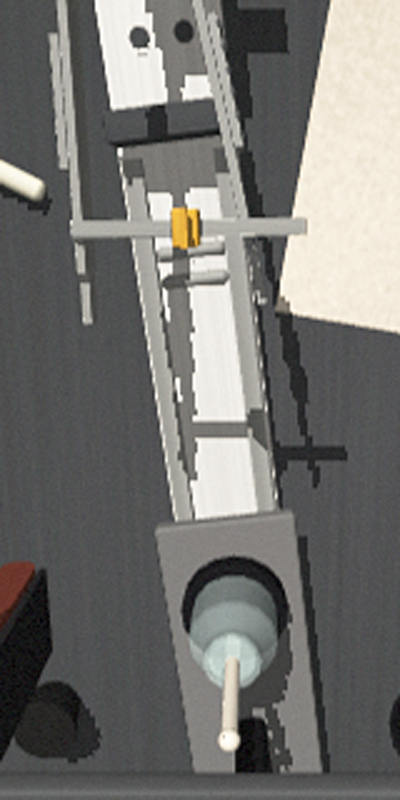

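View pics/b_s.png

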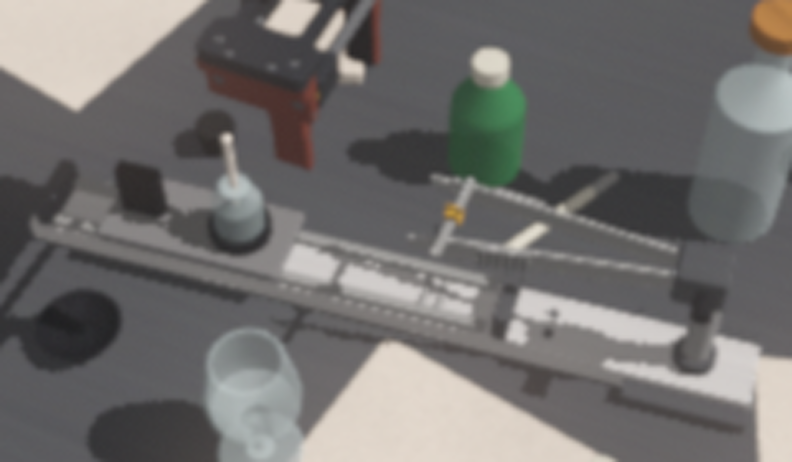

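View pics/b_d.png

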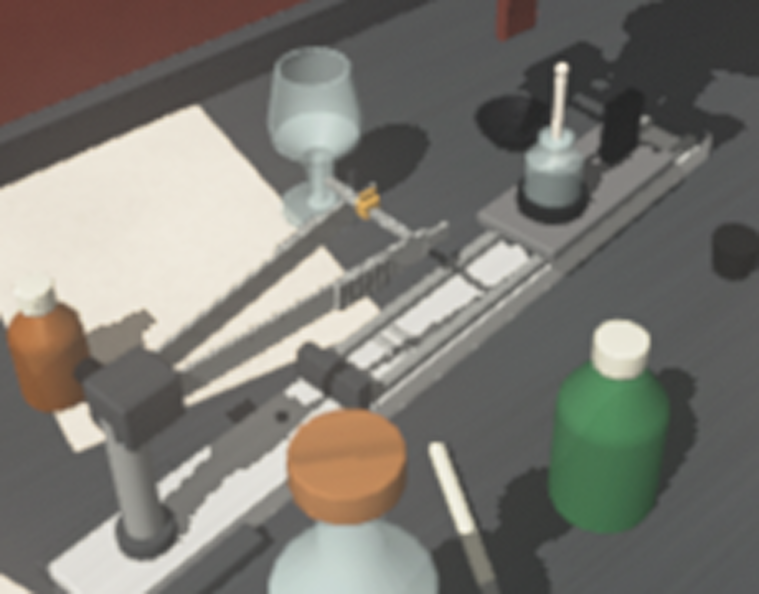

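```bash
cat > h.py <<'E'
import numpy as np
from scipy.optimize import least_squares
from scipy.spatial.transform import Rotation as R
from station import *
def Rq(q): return R.from_quat([q[1],q[2],q[3],q[0]]).as_matrix()
def camT(n,tcp=None,q=None):
    i=camera_info(n)
    if n!="wrist": return i["intrinsics"],i["T"]
    if tcp is None: tcp,q=get_tcp_pos(),get_ee_rot()
    T=np.eye(4);T[:3,:3]=Rq(q);T[:3,3]=tcp
    return i["intrinsics"],T@i["tool_from_camera"]
def proj(KT,p):
    K,T=KT; c=T[:3,:3].T@(np.array(p)-T[:3,3]); c=c*[1,-1,-1]; u=K@c; return u[:2]/u[2]
def fix2w(f,p):
    x,y,a=f[:3]; c,s=np.cos(a),np.sin(a)
    return np.array([x+c*p[0]-s*p[1],y+s*p[0]+c*p[1],p[2]])
a0=np.arcsin((26.5-9.5)/168)
def leaf(side,d,z,ang=a0): # side -1 near, +1 far ; relaxed
    return np.array([side*(.0095+d*np.sin(ang)),.168-d*np.cos(ang),z])
E
python3 - <<'E'
from h import *
W=camT("wrist",np.array([.624568,0,.222083]),[0,1,0,-6e-4]);S=camT("scene");D=camT("side")
obs=[(W,(251.6,296),lambda p:[0,p[3]-.18,.149]),(S,(188.5,181.5),lambda p:[0,p[3]-.18,.149]),(D,(300.3,140.3),lambda p:[0,p[3]-.18,.149]),
(W,(222.8,212),lambda p:[-.032,p[4],.04]),(W,(278,206),lambda p:[.032,p[4],.04]),
(W,(195.2,128.8),lambda p:leaf(-1,.179,.127)),(S,(251.2,193.9),lambda p:leaf(-1,.179,.127)),(D,(265.5,188.8),lambda p:leaf(-1,.179,.127)),
(W,(264.8,121),lambda p:leaf(1,.179,.127)),
(W,(234.4,91.2),lambda p:leaf(-1,.15,.141)+[p[5]*np.cos(a0),-p[5]*np.sin(a0)*-1*-1,0]),(S,(257.9,204.2),lambda p:leaf(-1,.15,.141)+[p[5]*np.cos(a0),-p[5]*np.sin(a0),0]),]
def f(p): return np.concatenate([proj(k,fix2w(p,g(p)))-uv for k,uv,g in obs])
r=least_squares(f,[.6,.2,.1,.04,-.1,.028],loss="soft_l1")
print(r.x.round(4));print(f(r.x).reshape(-1,2).round(1))
E
```

```text
[ 0.6017  0.0644  0.1158  0.03   -0.1131  0.0331]
[[-0.3  0. ]
 [-0.5  0.4]
 [-2.1 -0.8]
 [-1.3  0.2]
 [-0.  -0. ]
 [-0.4  0.5]
 [-1.2 -1. ]
 [-2.1 -3.3]
 [ 0.3 -0.1]
 [ 0.  -1.3]
 [-1.4 -0.9]]
```

```bash
python3 - <<'E'
from h import *
def ray(KT,uv,z):
    K,T=KT; d=np.linalg.inv(K)@[uv[0],uv[1],1]; d=T[:3,:3]@(d*[1,-1,-1]); t=(z-T[2,3])/d[2]; return T[:3,3]+t*d
S=camT("scene")
f=[.6017,.0644,.1158]
for n,uv,z in [("cork",(344,208),0.005),("corktop",(357,147),.213),("greencap",(268,160),.12),("glass",(199,279),0),("glassrim",(196,252),.118),("amber cap",(302,284),.085),("dish",(144,236),.02),("bung",(185,178),.028)]:
    p=ray(S,uv,z); c,s=np.cos(f[2]),np.sin(f[2]); d=p-[f[0],f[1],0]; print(n,p[:2].round(3),"fix",(c*d[0]+s*d[1]).round(3),(-s*d[0]+c*d[1]).round(3))
def q(a): 
    r=(R.from_euler("z",a)*R.from_euler("x",np.pi)).as_quat(); return [r[3],r[0],r[1],r[2]]
for p in [(0,-.27,.15),(0,-.27,.058),(0,-.10,.058),(0,.053,.1)]:
    w=fix2w(f,p); print(p,w.round(3),inverse_kinematics(w,q(f[2])), inverse_kinematics(w,q(f[2]+np.pi)))
E
```

```text
cork [0.43  0.258] fix -0.148 0.212
corktop [0.422 0.246] fix -0.158 0.201
greencap [0.454 0.048] fix -0.149 0.001
glass [0.763 0.005] fix 0.153 -0.078
glassrim [0.762 0.008] fix 0.153 -0.074
amber cap [0.726 0.233] fix 0.143 0.153
dish [ 0.722 -0.165] fix 0.093 -0.242
bung [ 0.521 -0.161] fix -0.106 -0.215
(0, -0.27, 0.15) [ 0.633 -0.204  0.15 ] [-3.29413355e-01  5.62539709e-01  1.58419256e+00 -4.44089210e-16
  9.94860383e-01 -4.45213355e-01] None
(0, -0.27, 0.058) [ 0.633 -0.204  0.058] [-3.29413355e-01  6.83318921e-01  1.61849061e+00 -4.44089210e-16
  8.39783125e-01 -4.45213355e-01] None
(0, -0.1, 0.058) [ 0.613 -0.035  0.058] [-7.62718897e-02  6.26963791e-01  1.74001883e+00 -4.44089210e-16
  7.74610035e-01 -1.92071890e-01] None
(0, 0.053, 0.1) [0.596 0.117 0.1  ] [ 1.74444145e-01  5.55884780e-01  1.74476984e+00 -4.44089210e-16
  8.40938038e-01  5.86441455e-02] None
```

```bash
cat >> h.py <<'E'
def q(a): 
    r=(R.from_euler("z",a)*R.from_euler("x",np.pi)).as_quat(); return [r[3],r[0],r[1],r[2]]
F=[.6017,.0644,.1158]
def fy(): 
    v=get_ft_force(); return -np.sin(F[2])*v[0]+np.cos(F[2])*v[1]
def tf():
    d=get_tcp_pos()-np.array([F[0],F[1],0]); c,s=np.cos(F[2]),np.sin(F[2]); return np.array([c*d[0]+s*d[1],-s*d[0]+c*d[1],d[2]])
E
python3 - <<'E'
from h import *
import cv2
command_gripper(0.0)
move_pose(fix2w(F,(0,-.285,.2)),q(F[2]))
cv2.imwrite("pics/c_w.png",read_camera("wrist")[:,:,::-1])
movel(fix2w(F,(0,-.285,.06)),v=.12)
print(get_ft_force(),fy())
h=movel(fix2w(F,(0,-.235,.06)),v=.03,until_force=1.0)
print(h,tf(),fy(),get_time())
cv2.imwrite("pics/c_s.png",read_camera("scene")[:,:,::-1]);cv2.imwrite("pics/c_d.png",read_camera("side")[:,:,::-1])
E
```

```text
[-0.10104633  0.40517785 -0.15730915] 0.41413926941218954
True [-0.00036726 -0.25752492  0.05953571] -0.4420082964089151 4.7
```

View pics/c_w.png

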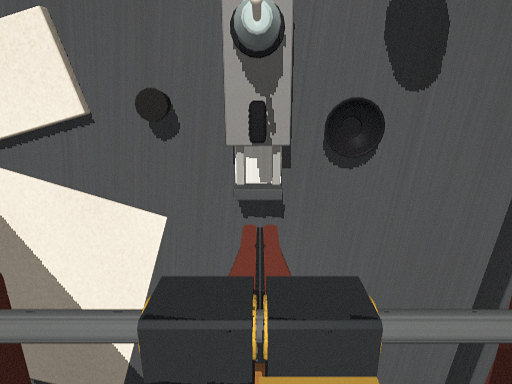

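View pics/c_d.png

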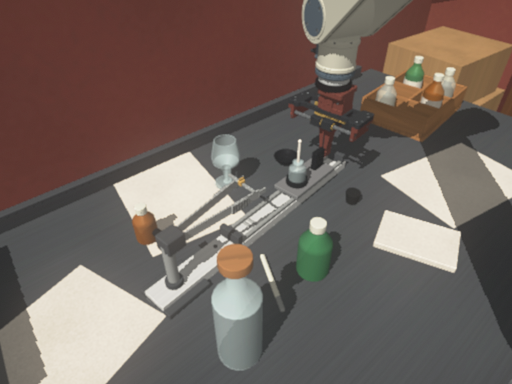

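```bash
python3 - <<'E'
from h import *
import cv2
print(movel(fix2w(F,(0,-.123,.06)),v=.06,until_force=15), tf().round(4),fy())
y=-.123; log=[]
pk=0
while y<-.099:
    y+=.001
    movel(fix2w(F,(0,y,.06)),v=.02)
    g=fy(); log.append((round(y,4),round(tf()[1],4),round(g,2)))
    pk=max(pk,-g)
    if pk>4 and -g<pk-3: break
    if -g>12: break
print(log,get_time())
cv2.imwrite("pics/d_s.png",read_camera("scene")[:,:,::-1]);cv2.imwrite("pics/d_w.png",read_camera("wrist")[:,:,::-1])
E
```

```text
False [ 0.0003 -0.123   0.0602] -0.28129060656812743
[(-0.122, np.float64(-0.1221), np.float64(-1.16)), (-0.121, np.float64(-0.121), np.float64(-0.71)), (-0.12, np.float64(-0.1199), np.float64(-1.22)), (-0.119, np.float64(-0.1189), np.float64(-0.08)), (-0.118, np.float64(-0.1183), np.float64(-3.47)), (-0.117, np.float64(-0.1179), np.float64(-6.84)), (-0.116, np.float64(-0.1176), np.float64(-11.08)), (-0.115, np.float64(-0.1173), np.float64(-15.32))] 9.2
```

View pics/d_w.png

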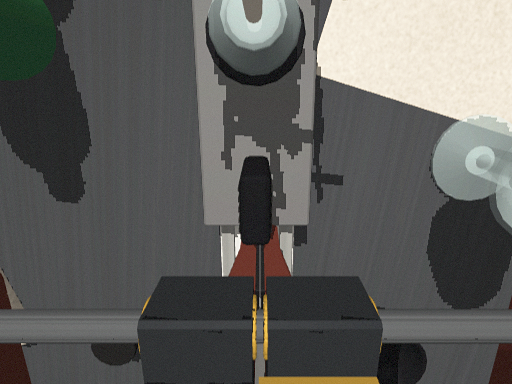

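```bash
python3 - <<'E'
import cv2
s=cv2.imread("pics/d_s.png");cv2.imwrite("pics/d_s2.png",cv2.resize(s[130:290,120:360],None,fx=3.3,fy=3.3,interpolation=cv2.INTER_CUBIC))
from h import *
cv2.imwrite("pics/d_d.png",cv2.resize(read_camera("side")[90:270,150:380,::-1],None,fx=3.3,fy=3.3,interpolation=cv2.INTER_CUBIC))
print(get_ft_force(),get_ft_torque())
E
```

```text
[  0.72066721 -14.0898944   -0.02312932] [-2.4091857  -0.13531717  0.05722878]
```

View pics/d_s2.png

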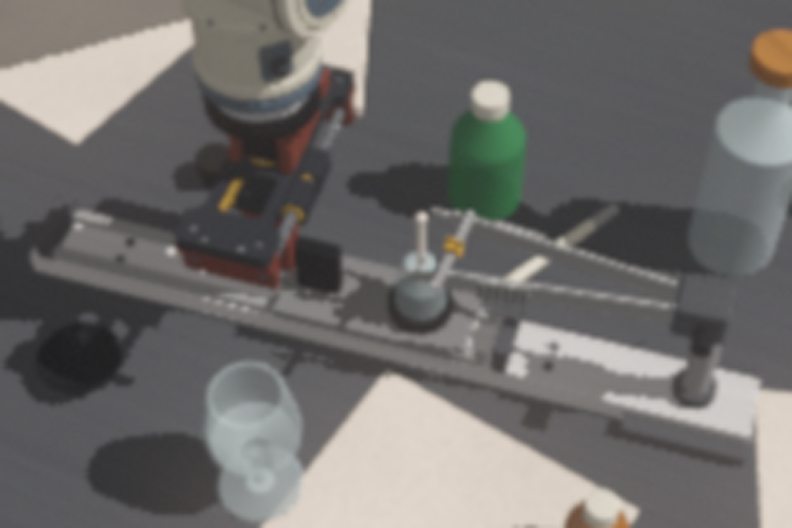

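View pics/d_d.png

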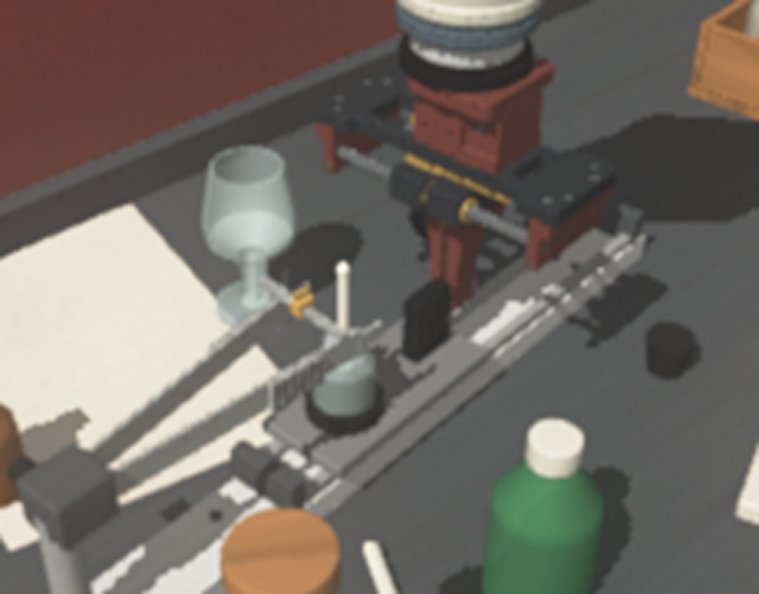

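```bash
python3 - <<'E'
from h import *
W=camT("wrist");S=camT("scene");D=camT("side")
for y in (-.02,-.015,-.01,-.005,0,.005): 
    w=fix2w(F,(0,y,.149)); print(y,proj(S,w).round(1),proj(D,w).round(1), proj(W,fix2w(F,(0,y-.078-.017,.04))), proj(W,fix2w(F,(0,y-.078+.017,.085))))
E
```

```text
-0.02 [242.3 194.6] [255.7 167.4] [257.20339134 225.30750732] [256.34257267 195.41183336]
-0.015 [244.5 195.2] [253.8 168.6] [257.18575824 217.62342741] [256.30947922 184.56826392]
-0.01 [246.6 195.7] [252.  169.8] [257.1678565  209.82228151] [256.27569267 173.49758738]
-0.005 [248.8 196.2] [250.1 171. ] [257.14967994 201.90137386] [256.24119101 162.19259343]
0 [250.9 196.7] [248.3 172.2] [257.13122217 193.85792528] [256.20595128 150.64576331]
0.005 [253.1 197.2] [246.4 173.4] [257.11247663 185.68906995] [256.16994956 138.84925309]
```

```bash
python3 - <<'E'
from h import *
wait(.3); print(tf()[1],get_ft_force().round(2))
y=-.115; log=[]; last=tf()[1]
while y<-.109:
    y+=.0007
    movel(fix2w(F,(0,y,.06)),v=.02); wait(.1)
    g=fy(); t=tf()[1]; log.append((round(y,4),round(float(t),4),round(float(g),2)))
    if t-last>.002 or -g>26: break
    last=t
print(log,get_time())
E
```

```text
-0.11737772073783273 [  1.47 -14.81   0.57]
[(-0.1143, -0.1172, -16.57), (-0.1136, -0.1171, -20.18), (-0.1129, -0.1134, -5.29)] 10.7
```

```bash
python3 - <<'E'
from h import *
import cv2
wait(.2);print(tf()[1],fy())
y=-.1129; log=[]; last=tf()[1]
while y<-.1:
    y+=.0007
    movel(fix2w(F,(0,y,.06)),v=.02); wait(.1)
    g=fy(); t=tf()[1]; log.append((round(y,4),round(float(t),4),round(float(g),2)))
    if t-last>.002 or -g>15: break
    last=t
print(log,get_time())
cv2.imwrite("pics/e_s.png",cv2.resize(read_camera("scene")[130:290,120:360,::-1],None,fx=3.3,fy=3.3,interpolation=cv2.INTER_CUBIC))
cv2.imwrite("pics/e_d.png",cv2.resize(read_camera("side")[90:270,150:380,::-1],None,fx=3.3,fy=3.3,interpolation=cv2.INTER_CUBIC))
E
```

```text
-0.11297934360978633 -4.992223678386167
[(-0.1122, -0.1117, -0.37), (-0.1115, -0.1112, 0.66), (-0.1108, -0.1107, 0.24), (-0.1101, -0.11, 0.72), (-0.1094, -0.1093, 0.04), (-0.1087, -0.1087, -0.18), (-0.108, -0.108, -0.11), (-0.1073, -0.1074, -1.18), (-0.1066, -0.1067, -1.98), (-0.1059, -0.1063, -5.75), (-0.1052, -0.106, -7.76), (-0.1045, -0.1056, -9.3), (-0.1038, -0.1053, -10.79), (-0.1031, -0.1052, -13.58), (-0.1024, -0.105, -15.58)] 16.15
```

View pics/e_s.png

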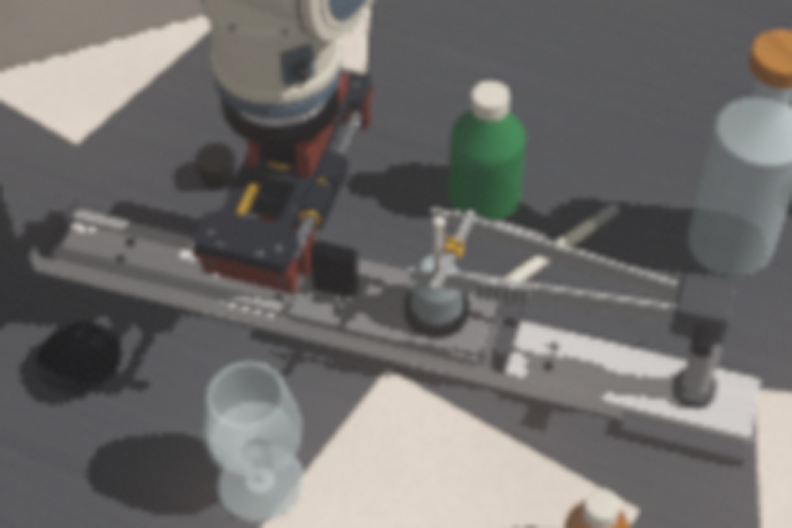

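View pics/e_d.png

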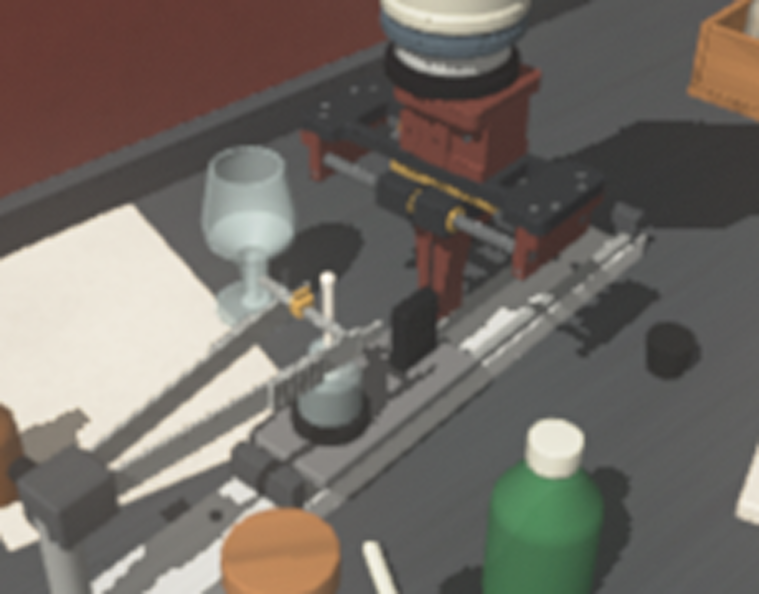

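```bash
python3 - <<'E'
from h import *
import cv2
movel(fix2w(F,(0,-.135,.06)),v=.08); 
cv2.imwrite("pics/f_s.png",cv2.resize(read_camera("scene")[160:260,180:360,::-1],None,fx=4.4,fy=4.4,interpolation=cv2.INTER_CUBIC))
cv2.imwrite("pics/f_d.png",cv2.resize(read_camera("side")[140:280,200:330,::-1],None,fx=4.2,fy=4.2,interpolation=cv2.INTER_CUBIC))
cv2.imwrite("pics/f_w.png",read_camera("wrist")[:,:,::-1])
movel(fix2w(F,(0,-.135,.20)),v=.25); 
print(tf(),get_time())
E
```

```text
[-0.00079531 -0.13462285  0.19899778] 17.6667
```

View pics/f_s.png

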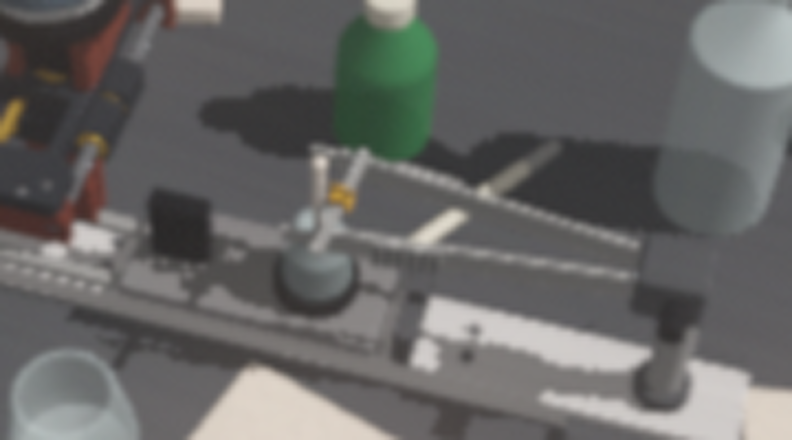

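View pics/f_d.png

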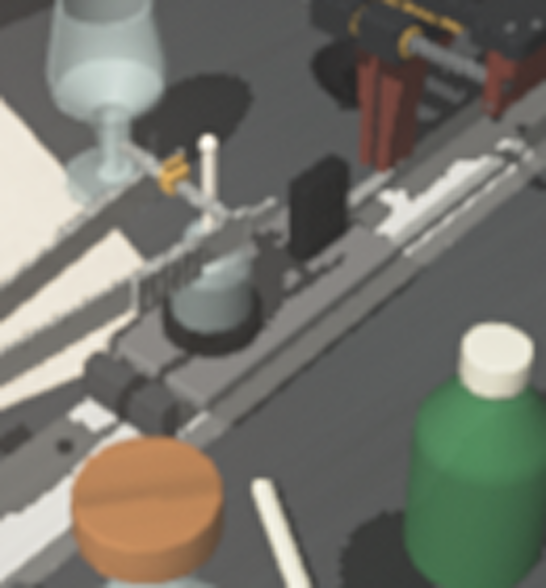

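```bash
python3 - <<'E'
from h import *
import cv2
command_gripper(1.0)
move_pose(fix2w(F,(0,.0,.185)),q(F[2]));wait(.1)
p,o=get_tcp_pos(),get_ee_rot();im=read_camera("wrist")[:,:,::-1]
np.savez("g.npz",p=p,o=o);cv2.imwrite("pics/g_w.png",im)
cv2.imwrite("pics/g_w2.png",cv2.resize(im[120:320,150:370],None,fx=3,fy=3,interpolation=cv2.INTER_CUBIC))
print(tf(),get_time(),get_grip_width())
E
```

```text
[ 0.00032083 -0.00123489  0.18525198] 19.7917 1.0012165077429624
```

View pics/g_w.png

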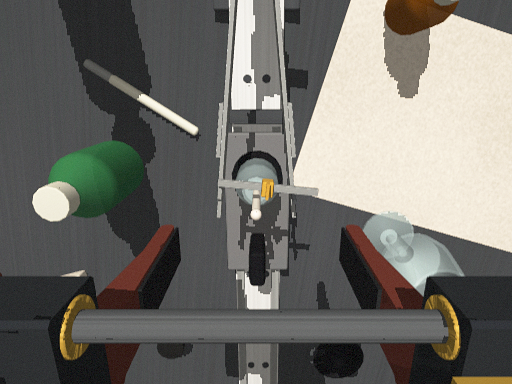

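View pics/g_w2.png

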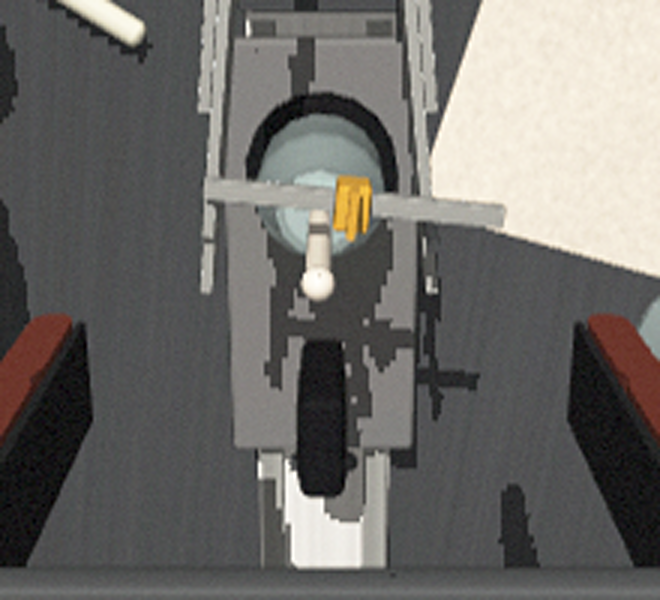

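```bash
python3 - <<'E'
from h import *
import cv2
im=cv2.imread("pics/g_w.png")
cv2.imwrite("pics/g_w3.png",cv2.resize(im[165:225,210:320],None,fx=7,fy=7,interpolation=cv2.INTER_CUBIC))
g=np.load("g.npz");W=camT("wrist",g["p"],g["o"])
for n,p in dict(stem=(0,0,.149),nt=leaf(-1,.179,.127),ft=leaf(1,.179,.127),nbar=leaf(-1,.15,.13),fbar=leaf(1,.15,.13),pin=leaf(1,.16,.141),rid=leaf(-1,.15,.141)+.0331*np.array([np.cos(a0),-np.sin(a0),0])).items(): u=proj(W,fix2w(F,p));print(n,u.round(1),((u-[210,165])*7).round())
E
```

```text
stem [256.7 217.4] [327. 367.]
nt [218.9 219. ] [ 63. 378.]
ft [295.  218.8] [595. 377.]
nbar [221.1 181.9] [ 78. 118.]
fbar [292.5 181.8] [577. 117.]
pin [295.2 200.6] [596. 249.]
rid [269.2 191.2] [414. 183.]
```

View pics/g_w3.png

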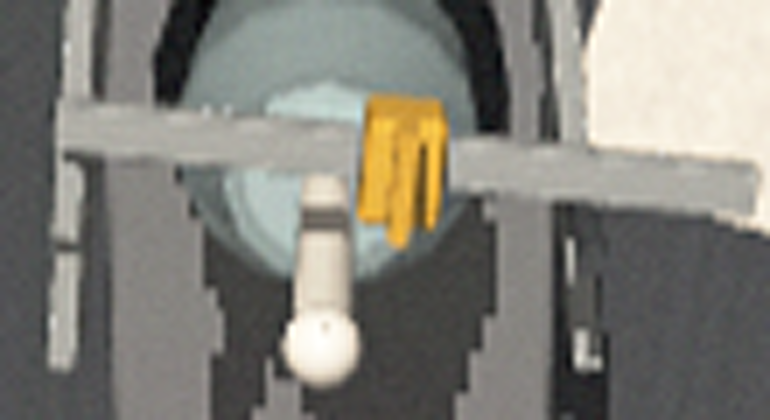

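```bash
python3 - <<'E'
from h import *
import cv2
movel(fix2w(F,(-.0004,.050,.185)),v=.15)
movel(fix2w(F,(-.0004,.050,.102)),v=.12)
command_gripper(.62); print(get_grip_width())
for o in (.56,.50,.47): command_gripper(o); print(o,get_grip_width(),get_ft_force().round(2))
p,o=get_tcp_pos(),get_ee_rot();im=read_camera("wrist")[:,:,::-1]
np.savez("h.npz",p=p,o=o);cv2.imwrite("pics/h_w.png",im)
s=read_camera("scene")[:,:,::-1]
cv2.imwrite("pics/h_s.png",s); print(tf(),get_time())
g=np.load("h.npz");W=camT("wrist",p,o)
ang=.05
for n,p in dict(stem=(0,.001,.149),pin=leaf(1,.16,.141,ang),rid=leaf(-1,.15,.141,ang)+.032*np.array([np.cos(ang),-np.sin(ang),0])).items(): print(n,proj(W,fix2w(F,p)))
E
```

```text
0.6228154476311104
0.56 0.563318099937137 [-2.35 -2.73  1.08]
0.5 0.5028217323448443 [-1.81 -5.36  1.03]
0.47 0.47030721871916814 [-1.57 -5.59  1.65]
[-0.00041195  0.0494548   0.10193422] 22.8667
stem [257.35229156 387.96090516]
pin [294.54799473 361.16630956]
rid [289.64467931 346.6916219 ]
```

View pics/h_w.png

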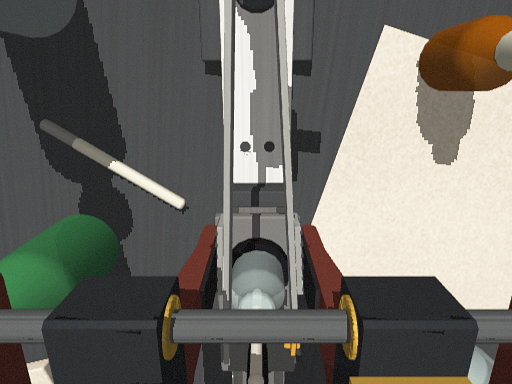

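View pics/h_s.png

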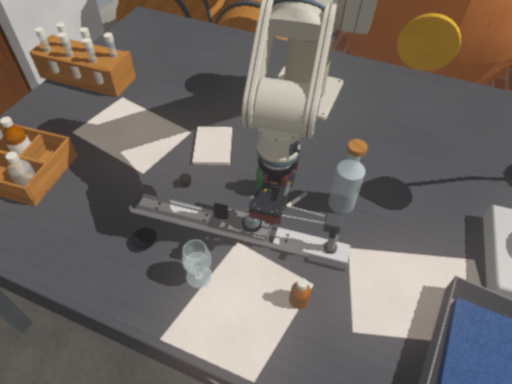

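```bash
python3 - <<'E'
from h import *
import cv2
im=cv2.imread("pics/h_w.png")
cv2.imwrite("pics/h_w3.png",cv2.resize(im[324:384,210:320],None,fx=7,fy=7,interpolation=cv2.INTER_CUBIC))
cv2.imwrite("pics/h_d.png",cv2.resize(read_camera("side")[130:240,190:320,::-1],None,fx=5.4,fy=5.4,interpolation=cv2.INTER_CUBIC))
E
```

```text
(no output)
```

View pics/h_w3.png

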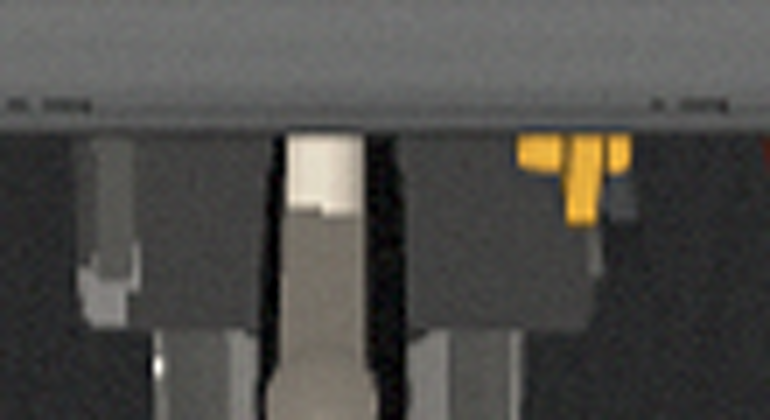

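View pics/h_d.png

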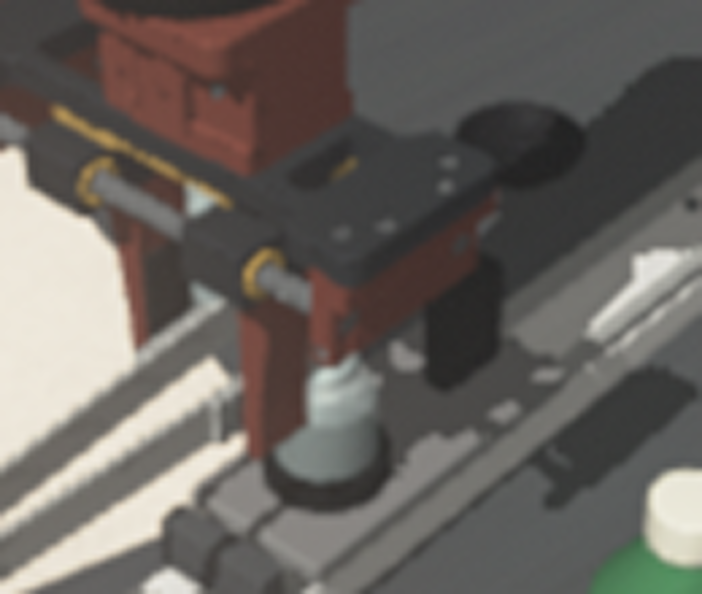

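```bash
cat > look.py <<'E'
from h import *
import cv2,sys
for o in sys.argv[2:]: command_gripper(float(o)); print(o,get_grip_width(),get_ft_force().round(2))
wait(.1);im=read_camera("wrist")[:,:,::-1]
cv2.imwrite(f"pics/{sys.argv[1]}.png",im)
cv2.imwrite(f"pics/{sys.argv[1]}z.png",cv2.resize(im[334:384,260:320],None,fx=12,fy=12,interpolation=cv2.INTER_CUBIC))
print(tf(),get_time())
E
python3 look.py i .445
```

```text
.445 0.4477147563934205 [-1.4  -5.39  1.27]
[-0.00040024  0.04937405  0.10192853] 23.3333
```

View pics/iz.png

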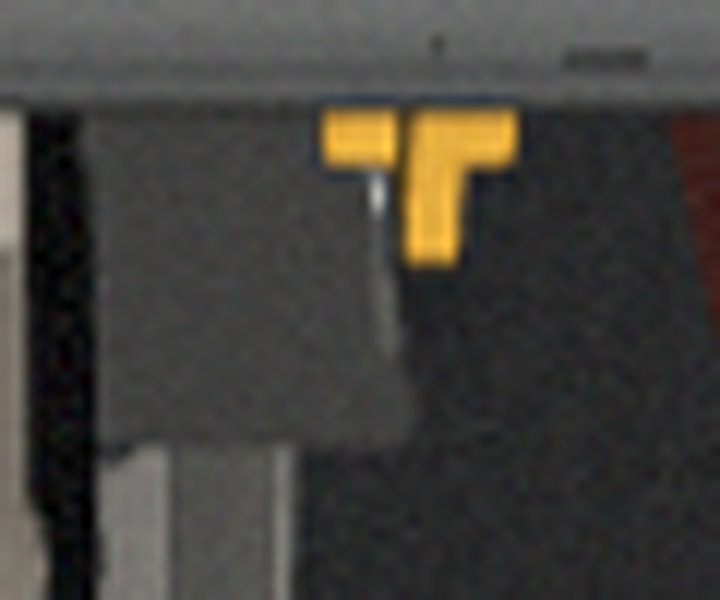

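```bash
python3 - <<'E'
from h import *
import cv2
o=[]
for f in ("h_w","i"):
    im=cv2.imread(f"pics/{f}.png")[340:384,205:320].astype(float)
    im=255*(np.clip(im/160,0,1)**.5); o.append(cv2.resize(im.astype(np.uint8),None,fx=6.5,fy=6.5,interpolation=cv2.INTER_CUBIC))
cv2.imwrite("pics/hi.png",np.vstack(o))
p,oo=get_tcp_pos(),get_ee_rot();W=camT("wrist",p,oo)
for ang in(.0536,.045):
  for n,p in dict(pin=leaf(1,.16,.141,ang),pinbase=leaf(1,.16,.127,ang),ntip=leaf(-1,.179,.127,ang),ftip=leaf(1,.179,.127,ang),plate=(.032,-.108,.04),rid=leaf(-1,.15,.141,ang)+.032*np.array([np.cos(ang),-np.sin(ang),0])).items(): u=proj(W,fix2w(F,p));print(n,u.round(1),((u-[205,340])*6.5).round())
E
```

```text
pin [295.8 361. ] [590. 136.]
pinbase [292.8 339.2] [571.  -5.]
ntip [221.5 368.7] [107. 186.]
ftip [293.7 368.6] [577. 186.]
plate [295.1 375.2] [585. 229.]
rid [288.5 346.7] [542.  44.]
pin [292.8 361.1] [571. 137.]
pinbase [290.2 339.3] [554.  -5.]
ntip [224.4 368.8] [126. 187.]
ftip [290.8 368.7] [558. 187.]
plate [295.1 375.2] [585. 229.]
rid [291.3 346.3] [561.  41.]
```

View pics/hi.png

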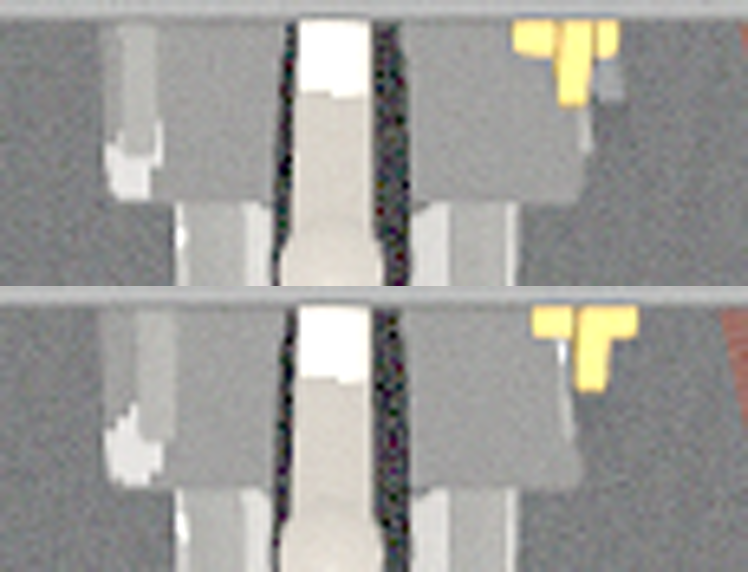

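```bash
python3 - <<'E'
import cv2,numpy as np
for f in ("h_w","i"):
    im=cv2.imread(f"pics/{f}.png")
    print(f)
    for r in range(346,366): print(r,' '.join("%3d,%3d"%(im[r,c,0],im[r,c,2]) for c in range(284,304)))
E
```

```text
h_w
346  65,231  67,231  67,234  64,233  65,232  69,238  46,149  48,158  68,230  60,225  66,228  63,234  34,108  64,232  66,233  60,230  39, 58  44, 38  42, 39  38, 38
347  58,168  62,190  63,204  57,220  62,224  62,228  32,128  50,168  66,230  59,227  62,229  62,224  29,109  64,237  65,239  54,190  38, 49  44, 40  42, 41  35, 35
348  60, 60  56, 99  57,111  61,138  63,142  61,143  30,111  50,168  62,229  63,227  60,229  60,196  44, 87  64,166  67,167  57, 99  47, 43  39, 40  46, 42  37, 38
349  64, 63  64, 60  67, 60  61, 57  63, 56  67, 53  35,112  54,191  59,229  63,227  64,231  57,187  32, 45  70, 67  73, 61  63, 58  47, 43  47, 44  41, 40  46, 48
350  63, 65  63, 63  64, 64  63, 65  60, 60  65, 56  23,102  58,207  63,229  60,227  62,233  61,169  54, 57  73, 63  69, 68  65, 61  51, 55  40, 40  35, 34  42, 42
351  60, 63  62, 62  64, 66  65, 63  64, 64  59, 53  32, 90  58,206  62,228  66,228  65,234  59,148  67, 65  66, 64  73, 71  65, 65  53, 49  39, 40  41, 38  39, 35
352  64, 68  63, 65  62, 62  64, 66  64, 66  60, 56  40, 71  60,225  59,227  63,229  59,236  66,126  67, 62  69,
[... 4765 characters left out ...]
, 32  39, 40  39, 38  40, 39  44, 44  42, 40
362  61, 64  61, 61  64, 67  63, 65  63, 62  67, 67  62, 65  74, 76  84, 86  65, 63  42, 39  39, 36  39, 39  45, 45  40, 36  39, 38  45, 40  40, 39  39, 40  47, 43
363  68, 66  59, 60  61, 63  64, 62  62, 62  62, 62  64, 68  63, 66  77, 81  52, 53  39, 40  38, 41  42, 39  41, 39  38, 39  42, 35  39, 36  39, 43  44, 43  41, 39
364  65, 68  65, 64  65, 66  61, 64  67, 66  63, 63  68, 70  64, 66  64, 68  50, 53  41, 38  42, 42  39, 38  39, 37  36, 39  38, 37  42, 39  46, 47  44, 44  44, 42
365  65, 66  58, 61  64, 67  62, 64  64, 63  67, 66  65, 63  62, 66  66, 66  63, 60  43, 44  45, 41  41, 34  38, 37  41, 41  39, 34  37, 39  46, 43  43, 44  41, 39
```

```bash
python3 -c "
from station import *
print(get_grip_width())"; python3 look.py j .437; python3 - <<'E'
import cv2
from station import *
print(get_grip_width(),get_time())
im=cv2.imread("pics/j.png")
for r in range(346,362): print(r,' '.join("%3d,%3d"%(im[r,c,0],im[r,c,2]) for c in range(286,304)))
E
```

```text
0.44674024818243296
.437 0.4326777746532119 [-0.95 -6.29  0.27]
[-0.00038837  0.04933782  0.10194835] 23.7
0.4382795300015857 23.7
346  63, 59  56, 67  62,195  66,235  59,234  66,237  71,244  33,118  21, 91  60,207  65,229  63,228  58,226  64,231  72,238  59,236  65,241  52,128
347  64, 64  66, 61  66,116  63,167  62,169  60,170  62,177  34, 87  33, 91  58,205  62,228  63,227  66,230  57,193  53,168  51,175  51,171  44, 61
348  66, 66  69, 66  65, 60  66, 67  73, 78  54, 48  67, 64  40, 51  22, 88  58,206  65,229  62,227  68,235  52,146  42, 47  40, 44  43, 42  42, 37
349  65, 63  66, 67  65, 64  71, 71  81, 82  57, 56  70, 63  42, 49  26, 86  60,225  60,227  61,227  61,234  51,119  43, 36  39, 35  46, 38  39, 36
350  59, 59  62, 63  61, 57  69, 72  74, 81  59, 54  67, 63  36, 34  26,101  62,234  61,228  62,228  65,237  53, 99  36, 27  39, 40  38, 37  46, 43
351  64, 68  67, 70  64, 65  60, 63  77, 84  58, 56  66, 62  38, 28  36,113  61,232  62,228  64,228  62,238  47, 99  44, 39  40, 42  40, 36  47, 45
352  65, 64  64, 62  67, 71  68, 68  83, 85  58, 62  66, 63  36, 26  37,115  66,2
[... 698 characters left out ...]
, 83  77, 81  34, 34  35, 35  40, 36  38, 34  34, 31  38, 29  34, 34  42, 40  48, 44  47, 43  37, 32  37, 35
358  64, 64  66, 65  62, 62  60, 62  77, 80  86, 91  31, 32  34, 34  39, 36  36, 35  40, 35  41, 39  38, 39  40, 40  43, 42  38, 35  46, 43  46, 45
359  69, 71  65, 67  67, 67  62, 64  75, 80  81, 90  47, 45  37, 35  33, 31  38, 37  37, 35  36, 35  38, 37  46, 45  42, 38  36, 34  41, 41  42, 39
360  59, 63  61, 65  67, 67  62, 60  78, 82  82, 89  48, 47  41, 39  33, 34  40, 36  38, 37  34, 36  34, 33  40, 37  45, 42  42, 43  39, 36  46, 45
361  64, 65  62, 64  59, 62  65, 63  75, 78  84, 85  49, 53  39, 38  43, 37  42, 34  45, 39  35, 34  40, 37  41, 43  44, 44  45, 41  44, 42  39, 41
```

View pics/jz.png

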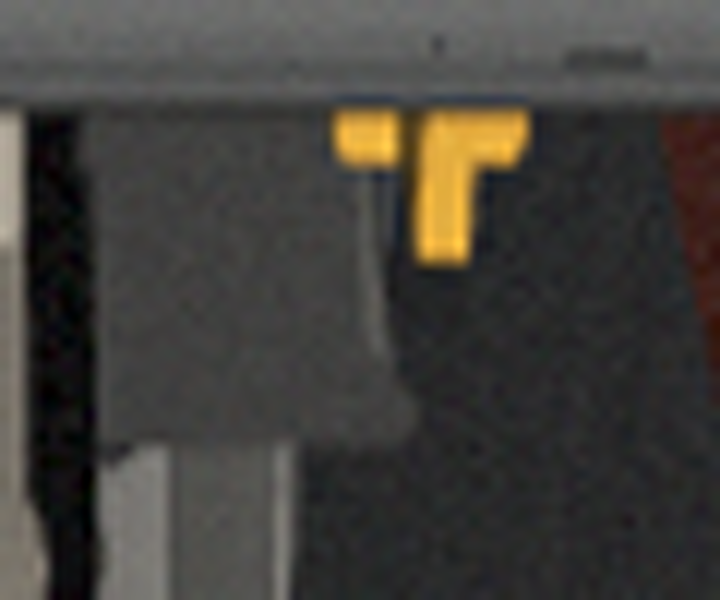

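```bash
python3 - <<'E'
from h import *
import cv2
m=np.mean([read_camera("wrist")[:,:,::-1].astype(float) for _ in range(16)],0)
np.save("m.npy",m)
for r in range(346,366): print(r,' '.join("%3d"%(m[r,c].mean()) for c in range(284,306)))
z=np.clip((m[340:372,280:310]-15)/80,0,1)*255
cv2.imwrite("pics/k.png",cv2.resize(z.astype(np.uint8),None,fx=20,fy=18,interpolation=cv2.INTER_NEAREST))
p,oo=get_tcp_pos(),get_ee_rot();W=camT("wrist",p,oo)
ang=.043; e=np.array([np.cos(ang),-np.sin(ang),0])
for n,p in dict(pin=leaf(1,.16,.141,ang),ridc=leaf(-1,.15,.141,ang)+.0325*e,ride=leaf(-1,.1555,.141,ang)+.0325*e,pin0=leaf(-1,.16,.141,ang)+.0325*e,pinf=leaf(-1,.1615,.141,ang)+.0325*e,ntip=leaf(-1,.179,.127,ang)).items(): print(n,proj(W,fix2w(F,p)))
print(get_time(),get_grip_width())
E
```

```text
346  64  65  62  62 134 158 161 162 166  78  60 138 155 153 154 156 161 162 161  91  41  38
347  64  64  63  61  89 116 118 117 123  63  62 137 155 153 156 130 114 119 115  52  38  39
348  64  63  64  63  62  69  70  53  64  43  59 136 155 154 157 104  40  42  40  37  40  41
349  64  64  64  63  63  71  82  54  65  34  60 150 155 154 159  85  39  39  39  40  40  42
350  64  64  63  63  63  68  83  53  65  30  69 157 155 154 160  74  38  40  41  41  42  40
351  63  64  63  65  63  66  82  57  63  30  75 157 153 154 159  73  38  41  41  41  41  41
352  63  64  64  64  64  66  84  63  64  30  81 158 154 155 160  75  39  39  40  41  40  39
353  64  63  65  62  63  66  85  63  63  31  77 158 155 155 160  62  38  40  40  41  41  43
354  64  62  62  63  65  66  85  60  47  30  73 161 158 159 164  51  40  40  42  40  40  41
355  64  64  64  65  64  65  84  67  35  31  57 115 115 114 119  44  39  40  41  41  40  41
356  65  63  64  64  63  64  82  72  36  35  37  42  41  42  47  38  41  40  42  41  39  42
357  64  64  63  63  64  63  80  81  35  33  34  35  32  32  38  41  41  41  39  41  40 
[... 260 characters left out ...]
 41  41  39  40  42
361  63  63  64  63  63  62  73  85  56  35  36  37  37  36  37  41  40  39  40  41  41  42
362  64  63  63  63  64  63  72  86  61  35  39  38  39  38  38  40  41  41  41  40  42  41
363  63  63  64  63  63  63  65  76  61  39  39  39  40  40  39  41  38  42  41  41  41  42
364  64  63  64  62  64  63  62  65  60  38  39  39  39  38  40  42  40  38  40  40  41  40
365  63  63  64  63  63  65  63  63  62  48  38  39  39  39  39  40  40  39  40  40  42  40
pin [292.15619252 361.02740925]
ridc [293.00207374 346.18281345]
ride [292.14979262 355.73169605]
pin0 [291.46577993 363.39531388]
pinf [291.2403791  365.92068493]
ntip [225.11304008 368.70084146]
24.5 0.4406881605575661
```

View pics/k.png

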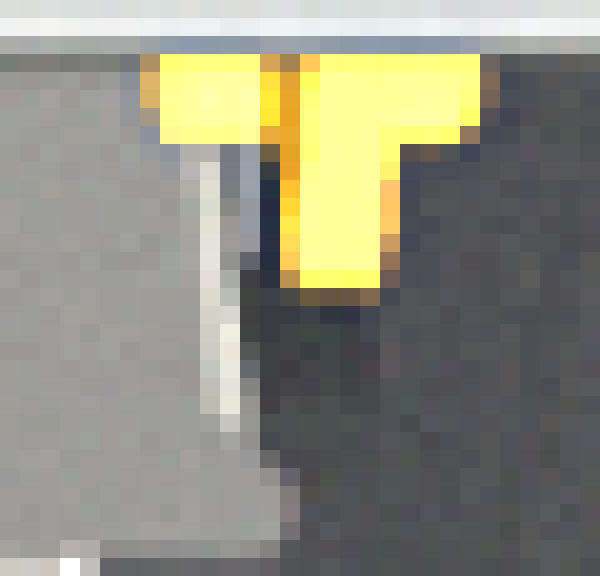

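```bash
python3 - <<'E'
from station import *
wait(.5);print(get_grip_width(),get_ft_force(),get_time());job_done();print(get_time(),get_grip_width())
E
```

```text
0.43805538868199634 [-1.09380966 -6.21839518  1.83901184] 25.0
the job is handed in; nothing more can be done
the job is handed in; nothing more can be done
```

The carrier was pushed into the station and the tweezers squeezed to the mark. The job was handed in at 25.0 s with the squeeze still held. No verdict came back, so the figures below are my own estimates.

- **Carrier:** I pushed it by the fin with shut fingers. The push rose to about 20 N and then gave way suddenly as the carrier went in. That is more than the roughly 6 N stated. I then pressed a little past the click, up to about 15 N, before backing off. The fixed cameras put the carrier at about 0.183 m afterwards, on the limit for step 1. The wrist view relative to the tip gave about 0.181 m and the contact positions about 0.180 m, which I trusted more.
- **Squeeze:** I closed in steps to an opening of 0.438 (about 38.6 mm), with the opening steady to about 0.2 mm. The averaged wrist image puts the pin about 0.3 to 0.8 mm short of the ridge. The geometric estimate gives about 0.5 mm beyond it. The two disagree in sign, but both are inside the 2.5 mm limit. The pin was partly hidden by the rider, so its edges were hard to read.
- **Stem:** it stands free, roughly 14 mm from each leaf.
- **Other things on the bench:** none looked displaced in the camera views.
- **Side force:** a steady 6 N along the rail was on the wrist while squeezing. I put it down to the wedge shape of the leaves and left it.

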